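# Turn the flip tags of the enamel stock rack to match the bins

## Robot

A 6-joint arm with a two-finger parallel gripper is mounted at the origin on a cart in front of the work surface, level with it; the furniture and walls round the work are solid. World frame = base frame: x ahead of the robot, y to its left, z up, the work surface at z = 0. Lengths are in m, angles in rad, forces in N, time in s.
With the tool pointing down it reaches from about 0.425 to 0.95 m from the base axis. Payload 3.5 kg.
Tool frame: the origin (TCP) lies at the very end of the fingers, on their centre line; the grasp point (between the pads) lies 19 mm behind it; z points along the fingers, y is the line along which they close (so a half turn about z gives the same grasp; the last joint's range is limited). The gripper opens to 85 mm and grips with 20 to 120 N. Pads are 22 mm wide; open, the fingers measure 114 mm over their backs; the gripper's body (76 mm by 85 mm) begins 54 mm behind the grasp point. The pads swing forward as they close: fully open they stand 13 mm farther back than shut.
Start: joints at [-1.466, 0.286, 1.577, -0, 1.279, -0.15], TCP at [0.17, -0.653, 0.231] pointing down, gripper open.
Joint ranges: [-2.77, 2.77], [-0.9, 2.22], [0.21, 2.48], [-1.53, 4.67], [0.24, 2.81], [-2.84, 2.84]. Speed limits (rad/s): [2.79, 2.79, 3.14, 3.14, 3.14, 3.14].

## Interface

Orientations are given as a unit quaternion [x, y, z, w].
In Python, from plant import ctrl, optics, sign_off gives the robot as it stands.
- The arm moves only by the shell command python3 -m creep 'ROWS' [FORCE]. ROWS is JSON, a list of rows, each an object of numbers: "x", "y", "z": the shift along the tool's x, y, z in mm; "rx", "ry", "rz": the turn, a rotation vector about the tool's x, y, z in degrees; "grip": the opening, from 0 (shut) to 1 (fully open). In form: [{"x": .., "y": .., "z": .., "rx": .., "ry": .., "rz": .., "grip": ..}, ...]. A call has exactly 10 rows; each row shifts and turns the commanded pose from where the row before left it, along the tool's axes as they then stand; what a row does not reach is not made up. A row lasts 1/12 s, in which the tool goes at most 41.7 mm and 7.16 degrees, less where a joint would pass 70% of its speed; a pose out of reach is approached as far as the arm can. A call with a gripper value outside its range is refused whole. The fingers move at their own pace and stop on an object; FORCE is the grip in N (left out, the last holds). Time passes only in rows, so rows that do not move let the fingers close, or fill a call up. It gives the time, the measured TCP pose, the force, the opening and the grip force at its end, in the units of the state.
- ctrl.get_state(): the state, without advancing time (a new reading comes with each control period).
- optics.read_camera(name): name is "side" or "top"; returns a dict with "color" (384x512x3 uint8, blue, green, red), "K" (3x3 intrinsics, pixels), "D" ([k1, k2, p1, p2, k3] as OpenCV has them; the pictures are not rectified), "R" (3x3) and "t" (3): a world point X has camera coordinates R X + t. Camera axes: x right, y down, z forward; pixel columns grow to the right and rows downward; lengths in m; the calibration is good to about 2 mm. A picture is of the moment at which its call begins. There is no depth.
- sign_off(): hands the job in; it is judged then, once.
The state is a dict: "time": time; "qpos": joint angles; "dq": joint speeds; "joint_efforts": joint torques, N m; "eef_pos": TCP position; "tcp_rot": TCP orientation; "contact_force": force on the tool from outside, world axes, zero at the start; "wrist_torque": the same for the moment, N m; "opening": opening from 0.0 (shut) to 1.0 (fully open); "finger_force": force on a finger pad.
Only numpy, scipy, OpenCV 4.12 (cv2) and the standard library are available. Lean on these libraries where they do the work, as an engineer would, in place of code of your own. Each camera call takes 0.05 s, during which the arm holds its last target. There are 200 camera calls.

## Task

Bring the reorder tags on the paint rack up to date: with the fingertips, push over those that are wrong until the tag before every full bin (four pots) shows its green face to the front and the tag before every other bin shows red, each lying along the rail. Push lightly and do not pinch the tags; pick nothing up, and leave the pots and the other things on the table where they are.

Things in the scene. Friction and masses are not known exactly. Their poses are not given: they have to be found in the camera images.
- rack: Low fixed plywood stock rack, 360 mm wide, 116 deep. Four bays 86 mm apart, a bin in each. Origin under its middle; x points front to back, y left seen from the front. Front (-x, robot side): a wooden rail 10 mm thick, its front face 58 mm before the origin, its top 56 mm above the table. A flip tag is hinged at the middle of each bay, 1 to 4 from the left; nothing else on the rack is over 56 mm high.
- hinge_1 (a point): Point on the upright hinge pin of tag 1 (leftmost), 77 mm above the table, 6 mm before the rail; its bin stands straight behind, centre 64 mm back. Leaf: stiff metal, 5 mm thick, reaching 38 mm from the pin, 36 to 98 mm above the table; its upper 42 mm stand above the rail and can be pushed from behind, over the rail. It stays where it is left; 0.4 N at 25 mm from the pin turns it.
- tag_1 (a joint): Angle of tag 1, rad. 0: leaf along the rail to the left of its pin, red face (white bar) to the front; 1.57: straight out to the front; 3.14: along the rail to the right, green face (white spot) to the front. Swings through the front only, stops at 0 and 3.14.
- hinge_2 (a point): Point on the upright hinge pin of tag 2 (second from the left), 77 mm above the table, 6 mm before the rail; its bin stands straight behind, centre 64 mm back. Leaf: stiff metal, 5 mm thick, reaching 38 mm from the pin, 36 to 98 mm above the table; its upper 42 mm stand above the rail and can be pushed from behind, over the rail. It stays where it is left; 0.4 N at 25 mm from the pin turns it.
- tag_2 (a joint): Angle of tag 2, rad. 0: leaf along the rail to the left of its pin, red face (white bar) to the front; 1.57: straight out to the front; 3.14: along the rail to the right, green face (white spot) to the front. Swings through the front only, stops at 0 and 3.14.
- hinge_3 (a point): Point on the upright hinge pin of tag 3 (third from the left), 77 mm above the table, 6 mm before the rail; its bin stands straight behind, centre 64 mm back. Leaf: stiff metal, 5 mm thick, reaching 38 mm from the pin, 36 to 98 mm above the table; its upper 42 mm stand above the rail and can be pushed from behind, over the rail. It stays where it is left; 0.4 N at 25 mm from the pin turns it.
- tag_3 (a joint): Angle of tag 3, rad. 0: leaf along the rail to the left of its pin, red face (white bar) to the front; 1.57: straight out to the front; 3.14: along the rail to the right, green face (white spot) to the front. Swings through the front only, stops at 0 and 3.14.
- hinge_4 (a point): Point on the upright hinge pin of tag 4 (rightmost), 77 mm above the table, 6 mm before the rail; its bin stands straight behind, centre 64 mm back. Leaf: stiff metal, 5 mm thick, reaching 38 mm from the pin, 36 to 98 mm above the table; its upper 42 mm stand above the rail and can be pushed from behind, over the rail. It stays where it is left; 0.4 N at 25 mm from the pin turns it.
- tag_4 (a joint): Angle of tag 4, rad. 0: leaf along the rail to the left of its pin, red face (white bar) to the front; 1.57: straight out to the front; 3.14: along the rail to the right, green face (white spot) to the front. Swings through the front only, stops at 0 and 3.14.
- bin_red: Grey open bin, 84 x 81 mm and 40 mm high, with room for two by two paint pots; holds red enamel pots: four pots, all four places taken: full. Origin under its middle. Which bay it stands in changes.
- bin_blue: Grey open bin, 84 x 81 mm and 40 mm high, with room for two by two paint pots; holds blue enamel pots: one pot, three places empty: not full. Origin under its middle. Which bay it stands in changes.
- bin_black: Grey open bin, 84 x 81 mm and 40 mm high, with room for two by two paint pots; holds black enamel pots: four pots, all four places taken: full. Origin under its middle. Which bay it stands in changes.
- bin_grey: Grey open bin, 84 x 81 mm and 40 mm high, with room for two by two paint pots; holds grey enamel pots: one pot, three places empty: not full. Origin under its middle. Which bay it stands in changes.
- red_pot_1: Loose red enamel paint pot, 32 mm across and 42 mm high, standing in bin_red (its lid 52 mm above the table). Origin at the middle of its foot. To be left alone.
- red_pot_2: Loose red enamel paint pot, 32 mm across and 42 mm high, standing in bin_red (its lid 52 mm above the table). Origin at the middle of its foot. To be left alone.
- red_pot_3: Loose red enamel paint pot, 32 mm across and 42 mm high, standing in bin_red (its lid 52 mm above the table). Origin at the middle of its foot. To be left alone.
- red_pot_4: Loose red enamel paint pot, 32 mm across and 42 mm high, standing in bin_red (its lid 52 mm above the table). Origin at the middle of its foot. To be left alone.
- blue_pot_1: Loose blue enamel paint pot, 32 mm across and 42 mm high, standing in bin_blue (its lid 52 mm above the table). Origin at the middle of its foot. To be left alone.
- black_pot_1: Loose black enamel paint pot, 32 mm across and 42 mm high, standing in bin_black (its lid 52 mm above the table). Origin at the middle of its foot. To be left alone.
- black_pot_2: Loose black enamel paint pot, 32 mm across and 42 mm high, standing in bin_black (its lid 52 mm above the table). Origin at the middle of its foot. To be left alone.
- black_pot_3: Loose black enamel paint pot, 32 mm across and 42 mm high, standing in bin_black (its lid 52 mm above the table). Origin at the middle of its foot. To be left alone.
- black_pot_4: Loose black enamel paint pot, 32 mm across and 42 mm high, standing in bin_black (its lid 52 mm above the table). Origin at the middle of its foot. To be left alone.
- grey_pot_1: Loose grey enamel paint pot, 32 mm across and 42 mm high, standing in bin_grey (its lid 52 mm above the table). Origin at the middle of its foot. To be left alone.
- lighter: Green lighter lying on the table, 80 x 24 x 14 mm; loose bystander. Origin under its middle.

How it is judged:
By the outcome, as a careful person would: the job done as asked, in the order asked, and still so for the second after the job is handed in, with the robot touching nothing.
It also fails if it takes over 51 s, if anything falls off the work surface, if the arm or the gripper's body presses on something with over 40 N, if the wrist force passes 120 N, or if a joint passes its speed limit or range.

## Working session

There is one attempt and no reset: what is moved stays moved. The work goes in short steps, Python scripts to look and compute and a shell command to move; the robot and the scene stay as the last step left them, time stands still between calls to the robot, and variables do not carry over. Pictures are saved under pics/ and viewed, at most 11 in all, crops included, and the job is handed in when it is done.

```bash
mkdir -p pics; python3 - <<'E'
from plant import ctrl, optics
import cv2,pickle
s=ctrl.get_state();print({k:s[k] for k in("time","eef_pos","tcp_rot","opening")})
for n in("side","top"):
    c=optics.read_camera(n);pickle.dump(c,open(f"{n}.pkl","wb"));cv2.imwrite(f"pics/{n}1.png",c["color"])
    print(n,c["K"].tolist(),c["D"],(-c["R"].T@c["t"]),c["R"].round(3).tolist())
E
```

```text
{'time': 0.0, 'eef_pos': array([ 0.17008946, -0.65253618,  0.22993959]), 'tcp_rot': array([ 9.91895789e-01,  1.27048495e-01,  9.73727672e-06, -1.19285017e-03]), 'opening': 1.0002953434181148}
side [[425.3906493394454, 0.0, 246.8404022606742], [0.0, 425.3906493394454, 189.86016560710434], [0.0, 0.0, 1.0]] [0.0302779 0.        0.        0.        0.       ] [ 0.48176375 -0.94887647  0.79725874] [[0.996, -0.088, -0.007], [-0.066, -0.686, -0.725], [0.059, 0.723, -0.689]]
top [[411.85208746118303, 0.0, 260.07122238914747], [0.0, 411.85208746118303, 186.11523166848085], [0.0, 0.0, 1.0]] [-0.02649281  0.          0.          0.          0.        ] [ 0.35551064 -0.18333987  1.01233535] [[-0.027, -0.999, -0.023], [-0.983, 0.031, -0.182], [0.182, 0.017, -0.983]]
```

View pics/side1.png

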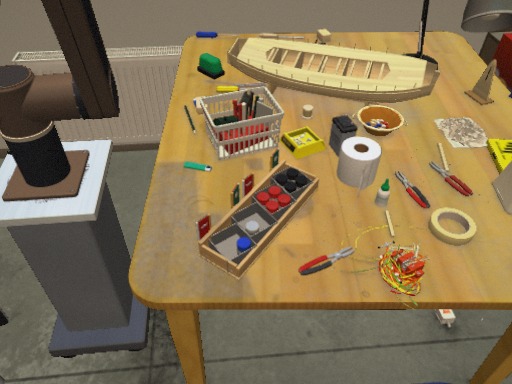

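View pics/top1.png

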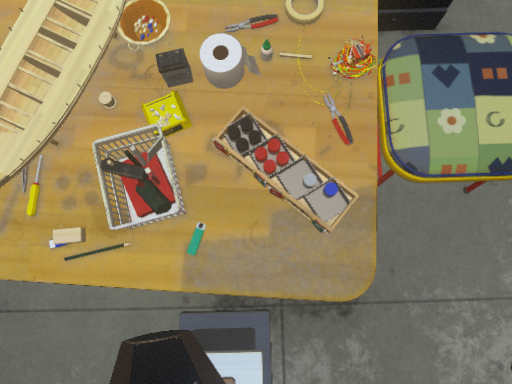

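The side view shows the rack at about (200..320, 165..275), with black at the far end, then red, grey and blue. The top view shows it from (240,115) to (330,225), with black at the left, so bays 1 to 4 hold black, red, grey and blue. I'll zoom in on the tags and measure the rack.

```bash
cat > h.py <<'E'
import cv2,pickle,numpy as np
def load(n): return pickle.load(open(f"{n}.pkl","rb"))
def ray(c,uv):
    p=cv2.undistortPoints(np.array([[uv]],float),c["K"],c["D"])[0,0]
    return -c["R"].T@c["t"], c["R"].T@np.array([*p,1])
def plane(c,uv,z):
    o,d=ray(c,uv); return o+d*(z-o[2])/d[2]
def tri(c1,u1,c2,u2):
    o,d=ray(c1,u1);p,e=ray(c2,u2)
    s=np.linalg.lstsq(np.stack([d,-e],1),p-o,rcond=None)[0]
    a,b=o+s[0]*d,p+s[1]*e; return (a+b)/2,np.linalg.norm(a-b)
def proj(c,X):
    return cv2.projectPoints(np.atleast_2d(X).astype(float),cv2.Rodrigues(c["R"])[0],c["t"],c["K"],c["D"])[0][:,0]
E
python3 - <<'E'
from h import *
s,t=load("side"),load("top")
a=cv2.resize(s["color"][140:280,190:330],(560,560),interpolation=cv2.INTER_CUBIC)
cv2.imwrite("pics/s2.png",a)
cv2.imwrite("pics/t2.png",cv2.resize(t["color"][100:240,200:370],(680,560),interpolation=cv2.INTER_CUBIC))
# pots: red cluster, blue
for n,c in(("s",s),("t",t)):
    h=cv2.cvtColor(c["color"],cv2.COLOR_BGR2HSV)
    for nm,m in(("red",cv2.inRange(h,(0,150,60),(6,255,255))|cv2.inRange(h,(174,150,60),(180,255,255))),("blue",cv2.inRange(h,(110,150,60),(128,255,255))),("green",cv2.inRange(h,(45,100,20),(95,255,255)))):
        k,_,st,ce=cv2.connectedComponentsWithStats(m)
        for i in range(1,k):
            if st[i,4]>8 and (190<ce[i][0]<370) and 90<ce[i][1]<290: print(n,nm,st[i].tolist(),ce[i].round(1))
E
```

```text
s red [233, 100, 9, 21, 115] [237.5 110. ]
s red [247, 110, 7, 9, 29] [250.9 114.6]
s red [250, 125, 4, 9, 27] [251.3 129.2]
s red [255, 125, 4, 8, 25] [256.6 128.6]
s red [260, 124, 4, 8, 22] [261.6 127.4]
s red [245, 127, 3, 9, 22] [246.1 131. ]
s red [266, 126, 2, 5, 9] [266.4 128.2]
s red [235, 129, 3, 9, 26] [236.  132.8]
s red [240, 128, 3, 9, 16] [241.  132.8]
s red [224, 131, 4, 9, 31] [225.5 135.1]
s red [230, 130, 3, 9, 27] [231. 134.]
s red [219, 132, 3, 9, 22] [220.2 135.8]
s red [260, 137, 3, 5, 9] [261.2 139.1]
s red [265, 136, 3, 4, 9] [266.  137.3]
s red [255, 138, 3, 6, 11] [256.3 140.6]
s red [245, 141, 3, 7, 15] [246.2 143.8]
s red [250, 140, 3, 6, 12] [251.2 142.2]
s red [235, 143, 3, 9, 24] [236.  146.5]
s red [240, 142, 3, 8, 18] [241.2 145.1]
s red [225, 145, 3, 6, 15] [226.1 147.1]
s red [230, 144, 3, 10, 28] [231.  148.2]
s red [245, 175, 7, 20, 89] [247.8 184.3]
s red [257, 186, 34, 27, 520] [273.2 198.5]
s red [199, 216, 11, 23, 150] [203.6 226.1]
s red [299, 256, 29, 16, 135] [312.5 262.8]
s blue [237, 237, 14, 15, 151] [243.4 243.5]
s green [226, 117, 7, 6, 15] [228.5 119.3]
s green [214, 119, 6, 6, 18] [216.  121.9]
s green [274, 151, 4, 6, 9] [275.6 153.4]
s green [184, 162, 22, 9, 117] [194.4 165.6]
s green [234, 197, 5, 7, 19] [236.3 200.1]
t red [333, 119, 16, 26, 110] [340.1 131.5]
t red [268, 139, 12, 13, 136] [273.6 144.9]
t red [214, 141, 9, 7, 11] [218. 144.]
t red [255, 147, 21, 26, 265] [264.9 159.4]
t red [277, 152, 12, 13, 131] [282.2 157.8]
t red [271, 189, 11, 9, 25] [276.3 192.7]
t blue [325, 183, 12, 12, 116] [330.6 188.5]
t green [187, 228, 17, 27, 226] [194.9 241.2]
```

View pics/s2.png

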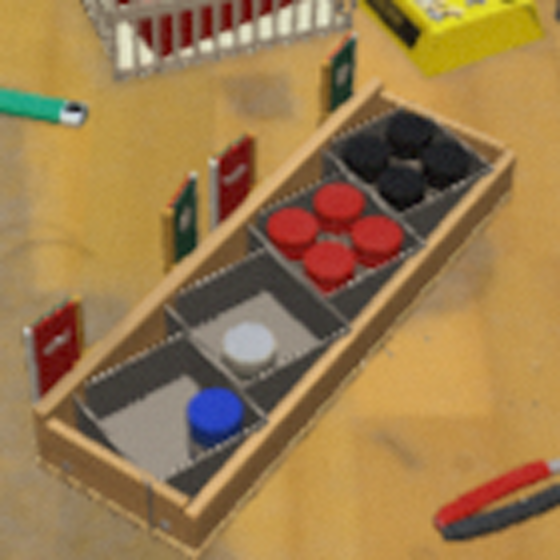

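View pics/t2.png

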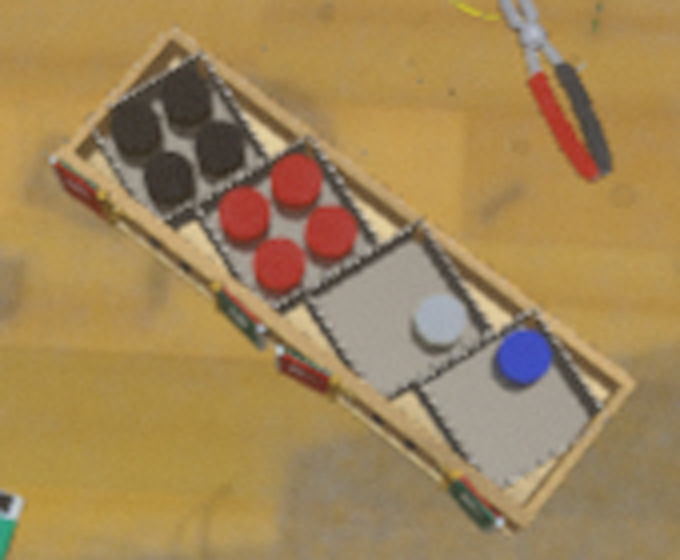

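Reading the front faces in the top view:

| Tag | Shows | Leaf lies | Bin behind | Correct? |
|---|---|---|---|---|
| 1 | red | left | black, full | wrong |
| 2 | green | right | red, full | yes |
| 3 | red | left | grey, one pot | yes |
| 4 | green | right | blue, one pot | wrong |

The side view shows the opposite colours on the back faces, which agrees. So I need to flip tag 1 to 3.14 and tag 4 to 0. Top-crop corners are rail ends (52,158) and (523,523), with pins near (108,200) and (450,480).

```bash
python3 - <<'E'
from h import *
from scipy.spatial.transform import Rotation as Ro
s,t=load("side"),load("top")
T=lambda u,v:(200+u/4,100+v/4); S=lambda u,v:(190+u/4,140+v/4)
P={}
for n,a,b in(("FL",(52,158),(378,83)),("FR",(523,523),(37,408)),("BL",(172,30),(513,155)),("BR",(633,383),(193,512)),("grey",(440,322),(248,340)),("blue",(524,357),(217,408))):
    P[n]=tri(t,T(*a),s,S(*b)); print(n,P[n][0].round(4),round(P[n][1],4),plane(t,T(*a),.056).round(4),plane(s,S(*b),.056).round(4))
print("len",np.linalg.norm(P["FL"][0]-P["FR"][0]),np.linalg.norm(P["BL"][0]-P["BR"][0]),np.linalg.norm(P["FL"][0]-P["BL"][0]))
FL,FR,BL,BR=[P[k][0][:2] for k in("FL","FR","BL","BR")]
y=(FL-FR)+(BL-BR); y/=np.linalg.norm(y); x=np.array([y[1],-y[0]]); o=(FL+FR+BL+BR)/4
print("o",o,"x",x,"y",y,"yaw deg",np.degrees(np.arctan2(x[1],x[0])))
hs=[o+x*(-.064)+y*(.129-.086*i) for i in range(4)]
for h in hs: print(h.round(4),((proj(t,[*h,.098])[0]-[200,100])*4).round(),((proj(s,[*h,.098])[0]-[190,140])*4).round())
np.savez("rack.npz",o=o,x=x,y=y)
from plant import ctrl
st=ctrl.get_state();R=Ro.from_quat(st["tcp_rot"]).as_matrix();print(R.round(3).tolist())
E
```

```text
FL [ 0.6574 -0.0538  0.0448] 0.0058 [ 0.6509 -0.0556  0.056 ] [ 0.6578 -0.0659  0.056 ]
FR [ 0.4236 -0.3272  0.0527] 0.0011 [ 0.4228 -0.3268  0.056 ] [ 0.4244 -0.3298  0.056 ]
BL [ 0.7382 -0.1288  0.0389] 0.0026 [ 0.73   -0.1299  0.056 ] [ 0.7337 -0.1468  0.056 ]
BR [ 0.5057 -0.3987  0.0421] 0.002 [ 0.5025 -0.3957  0.056 ] [ 0.5062 -0.4087  0.056 ]
grey [ 0.5457 -0.2852  0.0497] 0.0039 [ 0.5425 -0.2847  0.056 ] [ 0.547  -0.2903  0.056 ]
blue [ 0.5232 -0.3339  0.0488] 0.004 [ 0.52  -0.333  0.056] [ 0.5248 -0.3393  0.056 ]
len 0.35983111532814827 0.3562287137031028 0.1103381260826606
o [ 0.58121877 -0.22714699] x [ 0.75878381 -0.65134256] y [0.65134256 0.75878381] yaw deg -40.64290195014416
[ 0.6167 -0.0876] [ 98. 192.] [324.  58.]
[ 0.5607 -0.1528] [213. 283.] [249. 129.]
[ 0.5046 -0.2181] [332. 377.] [165. 207.]
[ 0.4486 -0.2833] [453. 473.] [ 73. 293.]
[[0.968, 0.252, -0.0], [0.252, -0.968, 0.002], [0.0, -0.002, -1.0]]
```

```bash
python3 -m creep '[{"rz":-6.96,"grip":0},{"rz":-6.96,"grip":0},{"rz":-6.96,"grip":0},{"rz":-6.96,"grip":0},{"rz":-6.96,"grip":0},{"grip":0},{"grip":0},{"grip":0},{"grip":0},{"grip":0}]' 20
cat > nav.py <<'E'
# rack-frame position of the TCP, relative to pin i, in mm (tool x = rack y left, tool y = rack x back)
from h import *
from plant import ctrl
from scipy.spatial.transform import Rotation as Ro
r=np.load("rack.npz");o,x,y=r["o"],r["x"],r["y"]
def rel(i):
    st=ctrl.get_state();p=st["eef_pos"];h=o+x*(-.064)+y*(.129-.086*(i-1))
    d=p[:2]-h;M=Ro.from_quat(st["tcp_rot"]).as_matrix()
    print(f"tag{i} left {1e3*d@y:.1f} back {1e3*d@x:.1f} z {1e3*p[2]:.1f} toolx yaw {np.degrees(np.arctan2(M[1,0],M[0,0])):.2f} (rack y {np.degrees(np.arctan2(y[1],y[0])):.2f}) tilt {M[2,:2].round(3)} F {st['contact_force'].round(2)} t {st['time']:.1f} open {st['opening']:.2f}")
E
python3 - <<'E'
from h import *
s,t=load("side"),load("top")
T=lambda u,v:(200+u/4,100+v/4); S=lambda u,v:(190+u/4,140+v/4)
p=[]
for a,b in(((108,200),(325,70)),((450,480),(80,300))):
    q,e=tri(t,T(*a),s,S(*b));p.append(q);print(q.round(4),round(e,4),plane(t,T(*a),.098).round(4),plane(s,S(*b),.098).round(4))
print(np.linalg.norm(p[0]-p[1]))
y=(p[0]-p[1])[:2];print(np.degrees(np.arctan2(y[1],y[0])))
import nav;nav.rel(4);nav.rel(1)
E
```

```text
[ 0.6152 -0.0926  0.0917] 0.0033 [ 0.6117 -0.0934  0.098 ] [ 0.6156 -0.0996  0.098 ]
[ 0.4488 -0.2819  0.09  ] 0.0063 [ 0.4448 -0.2814  0.098 ] [ 0.4522 -0.2888  0.098 ]
0.2520699260239214
48.677230140094714
tag4 left -461.6 back 29.2 z 230.0 toolx yaw 14.60 (rack y 49.36) tilt [ 0.    -0.002] F [ 0.04 -0.46  0.42] t 0.1 open 1.00
tag1 left -719.6 back 29.2 z 230.0 toolx yaw 14.60 (rack y 49.36) tilt [ 0.    -0.002] F [ 0.04 -0.46  0.42] t 0.1 open 1.00$[0]: bad value
```

The pins agree with the rack fit to within 5 mm. The rows seem to need every key, so I'll fill them in.

```bash
python3 -m creep '[{"x":0,"y":0,"z":0,"rx":0,"ry":0,"rz":-6.96,"grip":0},{"x":0,"y":0,"z":0,"rx":0,"ry":0,"rz":-6.96,"grip":0},{"x":0,"y":0,"z":0,"rx":0,"ry":0,"rz":-6.96,"grip":0},{"x":0,"y":0,"z":0,"rx":0,"ry":0,"rz":-6.96,"grip":0},{"x":0,"y":0,"z":0,"rx":0,"ry":0,"rz":-6.96,"grip":0},{"x":0,"y":0,"z":0,"rx":0,"ry":0,"rz":0,"grip":0},{"x":0,"y":0,"z":0,"rx":0,"ry":0,"rz":0,"grip":0},{"x":0,"y":0,"z":0,"rx":0,"ry":0,"rz":0,"grip":0},{"x":0,"y":0,"z":0,"rx":0,"ry":0,"rz":0,"grip":0},{"x":0,"y":0,"z":0,"rx":0,"ry":0,"rz":0,"grip":0}]' 20; python3 -c "import nav;nav.rel(4)"
```

```text
time: 0.93
eef_pos: [0.1701, -0.6532, 0.2312]
tcp_rot: [0.909, 0.417, 0.0, -0.0]
contact_force: [-0.4, -0.7, 0.6]
opening: -0.002
finger_force: 0.0
tag4 left -462.0 back 29.6 z 231.2 toolx yaw 49.33 (rack y 49.36) tilt [ 0. -0.] F [-0.42 -0.66  0.59] t 0.9 open -0.00
```

```bash
python3 -m creep '[{"x":38,"y":0,"z":0,"rx":0,"ry":0,"rz":0,"grip":0},{"x":38,"y":0,"z":0,"rx":0,"ry":0,"rz":0,"grip":0},{"x":38,"y":0,"z":0,"rx":0,"ry":0,"rz":0,"grip":0},{"x":38,"y":0,"z":0,"rx":0,"ry":0,"rz":0,"grip":0},{"x":38,"y":0,"z":0,"rx":0,"ry":0,"rz":0,"grip":0},{"x":38,"y":0,"z":0,"rx":0,"ry":0,"rz":0,"grip":0},{"x":38,"y":0,"z":0,"rx":0,"ry":0,"rz":0,"grip":0},{"x":38,"y":0,"z":0,"rx":0,"ry":0,"rz":0,"grip":0},{"x":38,"y":0,"z":0,"rx":0,"ry":0,"rz":0,"grip":0},{"x":38,"y":0,"z":0,"rx":0,"ry":0,"rz":0,"grip":0}]' 20; 
python3 -m creep '[{"x":29,"y":0,"z":0,"rx":0,"ry":0,"rz":0,"grip":0},{"x":29,"y":0,"z":0,"rx":0,"ry":0,"rz":0,"grip":0},{"x":0,"y":0,"z":20,"rx":0,"ry":0,"rz":0,"grip":0},{"x":0,"y":0,"z":20,"rx":0,"ry":0,"rz":0,"grip":0},{"x":0,"y":0,"z":20,"rx":0,"ry":0,"rz":0,"grip":0},{"x":0,"y":0,"z":20,"rx":0,"ry":0,"rz":0,"grip":0},{"x":0,"y":0,"z":20,"rx":0,"ry":0,"rz":0,"grip":0},{"x":0,"y":0,"z":10,"rx":0,"ry":0,"rz":0,"grip":0},{"x":0,"y":0,"z":0,"rx":0,"ry":0,"rz":0,"grip":0},{"x":0,"y":0,"z":0,"rx":0,"ry":0,"rz":0,"grip":0}]'
python3 - <<'E'
import nav,cv2
from plant import optics
nav.rel(4)
a=optics.read_camera("side")["color"][140:290,160:310];b=optics.read_camera("top")["color"][120:270,230:380]
cv2.imwrite("pics/d1.png",cv2.resize(cv2.hconcat([a,b]),(800,400),interpolation=cv2.INTER_CUBIC))
E
```

```text
time: 1.77
eef_pos: [0.4184, -0.3631, 0.2317]
tcp_rot: [0.909, 0.417, 0.0, 0.0]
contact_force: [0.9, 0.2, -0.4]
opening: -0.001
finger_force: 0.0
time: 2.6
eef_pos: [0.4552, -0.3206, 0.1213]
tcp_rot: [0.909, 0.418, -0.0, -0.0]
contact_force: [0.2, -0.4, -0.3]
opening: -0.001
finger_force: 0.0
tag4 left -24.0 back 29.3 z 121.3 toolx yaw 49.38 (rack y 49.36) tilt [ 0.    -0.001] F [ 0.17 -0.4  -0.26] t 2.6 open -0.00
```

View pics/d1.png

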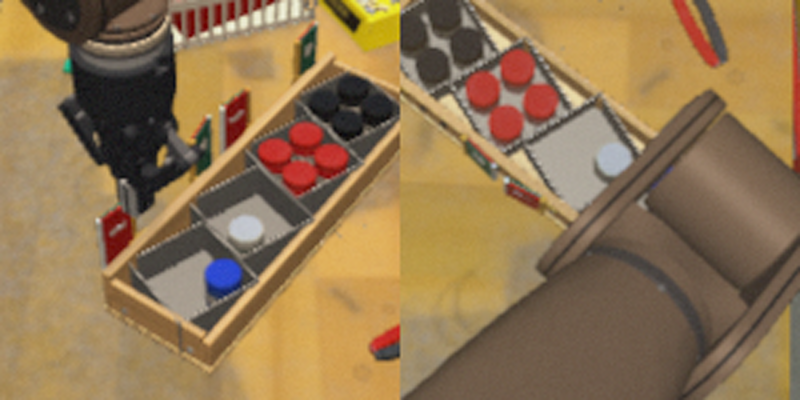

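The left half shows the closed fingertip at (150,205), about 23 mm above leaf 4 and behind it. The red pot side is clear. I'll go down behind the leaf and push lightly.

```bash
python3 -m creep '[{"x":0,"y":0,"z":17,"rx":0,"ry":0,"rz":0,"grip":0},{"x":0,"y":0,"z":17,"rx":0,"ry":0,"rz":0,"grip":0},{"x":0,"y":0,"z":17,"rx":0,"ry":0,"rz":0,"grip":0},{"x":0,"y":-4,"z":0,"rx":0,"ry":0,"rz":0,"grip":0},{"x":0,"y":-4,"z":0,"rx":0,"ry":0,"rz":0,"grip":0},{"x":0,"y":-4,"z":0,"rx":0,"ry":0,"rz":0,"grip":0},{"x":-2,"y":-3,"z":0,"rx":0,"ry":0,"rz":0,"grip":0},{"x":-2,"y":-3,"z":0,"rx":0,"ry":0,"rz":0,"grip":0},{"x":-2,"y":-3,"z":0,"rx":0,"ry":0,"rz":0,"grip":0},{"x":-1,"y":-3,"z":0,"rx":0,"ry":0,"rz":0,"grip":0}]'
python3 - <<'E'
import nav,cv2
from plant import optics
nav.rel(4)
a=optics.read_camera("side")["color"][180:280,160:280];b=optics.read_camera("top")["color"][170:270,260:380]
cv2.imwrite("pics/d2.png",cv2.resize(cv2.hconcat([a,b]),(800,333),interpolation=cv2.INTER_CUBIC))
E
```

```text
time: 3.53
eef_pos: [0.4325, -0.3109, 0.0712]
tcp_rot: [0.909, 0.418, 0.0, 0.001]
contact_force: [0.2, 0.3, -0.2]
opening: -0.001
finger_force: 0.3
tag4 left -31.4 back 5.7 z 71.2 toolx yaw 49.38 (rack y 49.36) tilt [-0.     0.002] F [ 0.25  0.28 -0.18] t 3.5 open -0.00
```

View pics/d2.png

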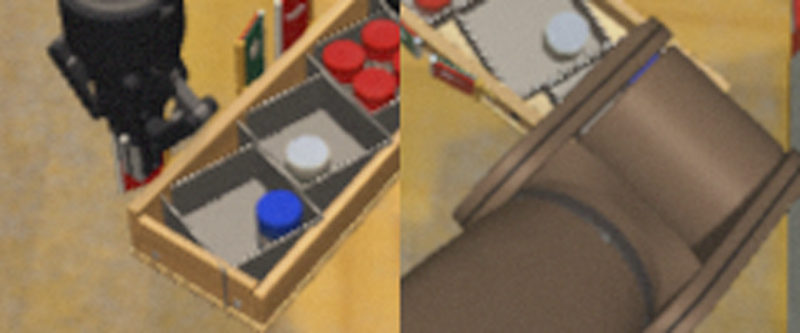

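The left half shows the finger at (140,170) behind leaf 4, which is starting to swing out. The force is small, so I'll carry on round the pin.

```bash
python3 -m creep '[{"x":0.6,"y":-4.2,"z":0,"rx":0,"ry":0,"rz":0,"grip":0},{"x":0.6,"y":-4.2,"z":0,"rx":0,"ry":0,"rz":0,"grip":0},{"x":0.6,"y":-4.2,"z":0,"rx":0,"ry":0,"rz":0,"grip":0},{"x":0.6,"y":-4.2,"z":0,"rx":0,"ry":0,"rz":0,"grip":0},{"x":5,"y":-4.3,"z":0,"rx":0,"ry":0,"rz":0,"grip":0},{"x":5,"y":-4.3,"z":0,"rx":0,"ry":0,"rz":0,"grip":0},{"x":5,"y":-4.3,"z":0,"rx":0,"ry":0,"rz":0,"grip":0},{"x":3,"y":-2.1,"z":0,"rx":0,"ry":0,"rz":0,"grip":0},{"x":3,"y":-2.1,"z":0,"rx":0,"ry":0,"rz":0,"grip":0},{"x":3,"y":-2.1,"z":0,"rx":0,"ry":0,"rz":0,"grip":0}]'
python3 -c "import nav;nav.rel(4)"
python3 -m creep '[{"x":3.8,"y":0,"z":0,"rx":0,"ry":0,"rz":0,"grip":0},{"x":3.8,"y":0,"z":0,"rx":0,"ry":0,"rz":0,"grip":0},{"x":3.8,"y":0,"z":0,"rx":0,"ry":0,"rz":0,"grip":0},{"x":3.8,"y":0,"z":0,"rx":0,"ry":0,"rz":0,"grip":0},{"x":2.5,"y":1.8,"z":0,"rx":0,"ry":0,"rz":0,"grip":0},{"x":2.5,"y":1.8,"z":0,"rx":0,"ry":0,"rz":0,"grip":0},{"x":2.5,"y":1.8,"z":0,"rx":0,"ry":0,"rz":0,"grip":0},{"x":2.5,"y":1.8,"z":0,"rx":0,"ry":0,"rz":0,"grip":0},{"x":0,"y":0,"z":0,"rx":0,"ry":0,"rz":0,"grip":0},{"x":0,"y":0,"z":0,"rx":0,"ry":0,"rz":0,"grip":0}]'
python3 - <<'E'
import nav,cv2
from plant import optics
nav.rel(4)
a=optics.read_camera("side")["color"][170:270,160:280];b=optics.read_camera("top")["color"][170:270,260:380]
cv2.imwrite("pics/d3.png",cv2.resize(cv2.hconcat([a,b]),(800,333),interpolation=cv2.INTER_CUBIC))
E
```

```text
time: 4.47
eef_pos: [0.4223, -0.2663, 0.0703]
tcp_rot: [0.908, 0.418, -0.0, -0.0]
contact_force: [-1.0, -0.6, 0.5]
opening: 0.001
finger_force: 0.2
tag4 left -4.2 back -31.1 z 70.3 toolx yaw 49.42 (rack y 49.36) tilt [-0. -0.] F [-0.95 -0.62  0.48] t 4.5 open 0.00
time: 5.3
eef_pos: [0.4444, -0.2524, 0.0703]
tcp_rot: [0.908, 0.418, 0.0, 0.0]
contact_force: [0.2, -0.7, -0.3]
opening: 0.001
finger_force: 0.0
tag4 left 20.7 back -23.3 z 70.3 toolx yaw 49.41 (rack y 49.36) tilt [0. 0.] F [ 0.22 -0.72 -0.32] t 5.3 open 0.00
```

View pics/d3.png

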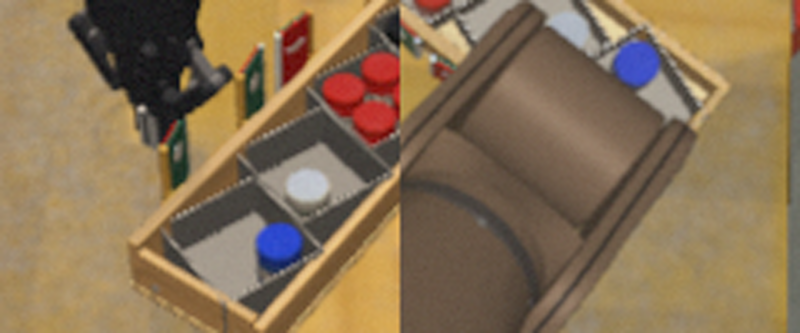

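Leaf 4 is now on the left of its pin with its green back at (175,155), nearly along the rail. I'll press it gently to the stop.

```bash
python3 -m creep '[{"x":1,"y":1,"z":0,"rx":0,"ry":0,"rz":0,"grip":0},{"x":1,"y":1,"z":0,"rx":0,"ry":0,"rz":0,"grip":0},{"x":1,"y":1,"z":0,"rx":0,"ry":0,"rz":0,"grip":0},{"x":0,"y":1,"z":0,"rx":0,"ry":0,"rz":0,"grip":0},{"x":0,"y":1,"z":0,"rx":0,"ry":0,"rz":0,"grip":0},{"x":0,"y":0.5,"z":0,"rx":0,"ry":0,"rz":0,"grip":0},{"x":0,"y":0.5,"z":0,"rx":0,"ry":0,"rz":0,"grip":0},{"x":0,"y":0,"z":0,"rx":0,"ry":0,"rz":0,"grip":0},{"x":0,"y":0,"z":0,"rx":0,"ry":0,"rz":0,"grip":0},{"x":0,"y":0,"z":0,"rx":0,"ry":0,"rz":0,"grip":0}]'
python3 - <<'E'
import nav,pickle
from plant import optics
nav.rel(4)
from h import *
c=optics.read_camera("side")
a=c["color"][185:245,195:245]
h=cv2.cvtColor(c["color"],cv2.COLOR_BGR2HSV);m=cv2.inRange(h,(45,90,15),(95,255,255))[180:240,200:240]
ys,xs=np.nonzero(m);print(len(xs),xs.mean()+200 if len(xs) else 0)
E
```

```text
time: 6.23
eef_pos: [0.4507, -0.2541, 0.0703]
tcp_rot: [0.909, 0.418, 0.0, 0.0]
contact_force: [0.2, 0.1, -0.5]
opening: 0.001
finger_force: 0.0
tag4 left 23.5 back -17.5 z 70.3 toolx yaw 49.40 (rack y 49.36) tilt [-0.  0.] F [ 0.17  0.08 -0.53] t 6.2 open 0.00
89 221.75280898876406
```

```bash
python3 -m creep '[{"x":0,"y":0.5,"z":0,"rx":0,"ry":0,"rz":0,"grip":0},{"x":0,"y":0.5,"z":0,"rx":0,"ry":0,"rz":0,"grip":0},{"x":0,"y":0.5,"z":0,"rx":0,"ry":0,"rz":0,"grip":0},{"x":0,"y":0.5,"z":0,"rx":0,"ry":0,"rz":0,"grip":0},{"x":0,"y":0.5,"z":0,"rx":0,"ry":0,"rz":0,"grip":0},{"x":0,"y":0.5,"z":0,"rx":0,"ry":0,"rz":0,"grip":0},{"x":0,"y":0,"z":0,"rx":0,"ry":0,"rz":0,"grip":0},{"x":0,"y":0,"z":0,"rx":0,"ry":0,"rz":0,"grip":0},{"x":0,"y":0,"z":0,"rx":0,"ry":0,"rz":0,"grip":0},{"x":0,"y":0,"z":0,"rx":0,"ry":0,"rz":0,"grip":0}]'
python3 - <<'E'
import nav
from plant import optics
nav.rel(4)
from h import *
c=optics.read_camera("side")
cv2.imwrite("pics/d4.png",cv2.resize(c["color"][175:255,185:285],(750,600),interpolation=cv2.INTER_CUBIC))
E
```

```text
time: 7.12
eef_pos: [0.453, -0.2561, 0.0704]
tcp_rot: [0.909, 0.418, 0.0, 0.0]
contact_force: [0.3, -0.2, 0.5]
opening: 0.001
finger_force: 0.0
tag4 left 23.5 back -14.5 z 70.4 toolx yaw 49.40 (rack y 49.36) tilt [-0.  0.] F [ 0.26 -0.19  0.51] t 7.1 open 0.00
```

View pics/d4.png

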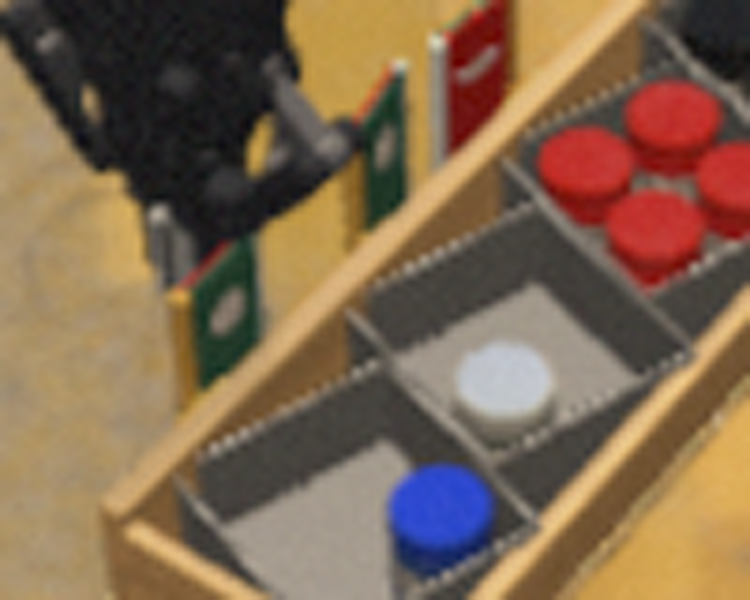

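Leaf 4's top edge, (175,290) to (245,240), is slightly flatter than tag 3's, so a few degrees remain. I'll keep pressing in small steps until I feel the stop.

```bash
python3 -m creep '[{"x":0,"y":0.5,"z":0,"rx":0,"ry":0,"rz":0,"grip":0},{"x":0,"y":0.5,"z":0,"rx":0,"ry":0,"rz":0,"grip":0},{"x":0,"y":0.5,"z":0,"rx":0,"ry":0,"rz":0,"grip":0},{"x":0,"y":0.5,"z":0,"rx":0,"ry":0,"rz":0,"grip":0},{"x":0,"y":0,"z":0,"rx":0,"ry":0,"rz":0,"grip":0},{"x":0,"y":0,"z":0,"rx":0,"ry":0,"rz":0,"grip":0},{"x":0,"y":0,"z":0,"rx":0,"ry":0,"rz":0,"grip":0},{"x":0,"y":0,"z":0,"rx":0,"ry":0,"rz":0,"grip":0},{"x":0,"y":0,"z":0,"rx":0,"ry":0,"rz":0,"grip":0},{"x":0,"y":0,"z":0,"rx":0,"ry":0,"rz":0,"grip":0}]'
python3 -c "import nav;nav.rel(4)"
python3 - <<'E'
from plant import optics
from h import *
c=optics.read_camera("side");h=cv2.cvtColor(c["color"],cv2.COLOR_BGR2HSV);m=cv2.inRange(h,(45,90,15),(95,255,255))
for n,(x0,x1,y0,y1) in dict(t4=(205,225,200,232),t3=(230,242,180,210)).items():
    cols=[(u,*(np.nonzero(m[y0:y1,u])[0][[0,-1]]+y0)) for u in range(x0,x1) if m[y0:y1,u].sum()>255*4]
    print(n,[tuple(map(int,k)) for k in cols])
E
```

```text
time: 8.0
eef_pos: [0.4534, -0.2563, 0.0703]
tcp_rot: [0.908, 0.418, -0.001, -0.002]
contact_force: [-5.0, 4.6, 4.4]
opening: -0.0
finger_force: 3.2
tag4 left 23.6 back -14.0 z 70.3 toolx yaw 49.42 (rack y 49.36) tilt [-0.    -0.004] F [-4.97  4.62  4.42] t 8.0 open -0.00
t4 [(212, 213, 225), (213, 212, 224), (214, 211, 224), (215, 210, 223), (216, 209, 222), (217, 208, 221), (218, 209, 219)]
t3 [(235, 190, 203), (236, 188, 202), (237, 187, 202)]
```

The stop is reached: force 7 N, no motion past -14, and leaf slope equal to the rail's. I'll back off, lift, and go over to tag 1.

```bash
python3 -m creep '[{"x":0,"y":-8,"z":0,"rx":0,"ry":0,"rz":0,"grip":0},{"x":0,"y":0,"z":-20,"rx":0,"ry":0,"rz":0,"grip":0},{"x":0,"y":0,"z":-20,"rx":0,"ry":0,"rz":0,"grip":0},{"x":0,"y":0,"z":-20,"rx":0,"ry":0,"rz":0,"grip":0},{"x":37,"y":8.5,"z":-3,"rx":0,"ry":0,"rz":0,"grip":0},{"x":37,"y":8.5,"z":0,"rx":0,"ry":0,"rz":0,"grip":0},{"x":37,"y":8.5,"z":0,"rx":0,"ry":0,"rz":0,"grip":0},{"x":37,"y":8.5,"z":0,"rx":0,"ry":0,"rz":0,"grip":0},{"x":37,"y":8.5,"z":0,"rx":0,"ry":0,"rz":0,"grip":0},{"x":37,"y":8.5,"z":0,"rx":0,"ry":0,"rz":0,"grip":0}]'
python3 -m creep '[{"x":18,"y":0,"z":0,"rx":0,"ry":0,"rz":0,"grip":0},{"x":18,"y":0,"z":0,"rx":0,"ry":0,"rz":0,"grip":0},{"x":0,"y":0,"z":0,"rx":0,"ry":0,"rz":0,"grip":0},{"x":0,"y":0,"z":0,"rx":0,"ry":0,"rz":0,"grip":0},{"x":0,"y":0,"z":0,"rx":0,"ry":0,"rz":0,"grip":0},{"x":0,"y":0,"z":0,"rx":0,"ry":0,"rz":0,"grip":0},{"x":0,"y":0,"z":0,"rx":0,"ry":0,"rz":0,"grip":0},{"x":0,"y":0,"z":0,"rx":0,"ry":0,"rz":0,"grip":0},{"x":0,"y":0,"z":0,"rx":0,"ry":0,"rz":0,"grip":0},{"x":0,"y":0,"z":0,"rx":0,"ry":0,"rz":0,"grip":0}]'
python3 - <<'E'
import nav
from plant import optics
nav.rel(1)
from h import *
cs=optics.read_camera("side");pickle.dump(cs,open("side2.pkl","wb"))
a=cs["color"][125:245,190:340]
b=optics.read_camera("top")["color"][110:230,200:350]
cv2.imwrite("pics/d5.png",cv2.resize(cv2.hconcat([a,b]),(800,320),interpolation=cv2.INTER_CUBIC))
E
```

```text
time: 8.88
eef_pos: [0.6331, -0.1155, 0.1333]
tcp_rot: [0.909, 0.418, 0.001, 0.001]
contact_force: [0.2, -0.1, -0.1]
opening: -0.001
finger_force: 0.0
time: 9.72
eef_pos: [0.6548, -0.0898, 0.1335]
tcp_rot: [0.909, 0.418, 0.0, 0.0]
contact_force: [-0.1, 0.4, -0.1]
opening: -0.001
finger_force: 0.0
tag1 left 23.1 back 30.4 z 133.5 toolx yaw 49.36 (rack y 49.36) tilt [0. 0.] F [-0.08  0.35 -0.1 ] t 9.7 open -0.00
```

View pics/d5.png

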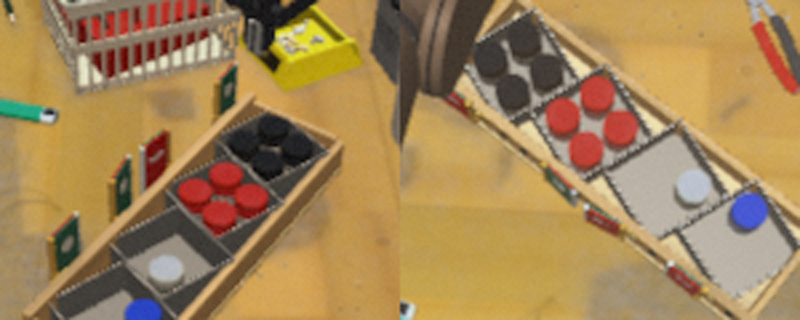

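The right half shows tag 4 red at (683,278) along the rail, and the finger behind leaf 1, whose green back is at (228,90) on the left. I'll repeat the sweep mirrored.

```bash
python3 -m creep '[{"x":0,"y":0,"z":21,"rx":0,"ry":0,"rz":0,"grip":0},{"x":0,"y":0,"z":21,"rx":0,"ry":0,"rz":0,"grip":0},{"x":0,"y":0,"z":21,"rx":0,"ry":0,"rz":0,"grip":0},{"x":0,"y":-4,"z":0,"rx":0,"ry":0,"rz":0,"grip":0},{"x":0,"y":-4,"z":0,"rx":0,"ry":0,"rz":0,"grip":0},{"x":0,"y":-4,"z":0,"rx":0,"ry":0,"rz":0,"grip":0},{"x":2,"y":-3,"z":0,"rx":0,"ry":0,"rz":0,"grip":0},{"x":2,"y":-3,"z":0,"rx":0,"ry":0,"rz":0,"grip":0},{"x":2,"y":-3,"z":0,"rx":0,"ry":0,"rz":0,"grip":0},{"x":1,"y":-3,"z":0,"rx":0,"ry":0,"rz":0,"grip":0}]'
python3 -c "import nav;nav.rel(1)"
```

```text
time: 10.65
eef_pos: [0.642, -0.0681, 0.0716]
tcp_rot: [0.908, 0.418, 0.001, 0.001]
contact_force: [0.6, -0.5, -0.0]
opening: 0.001
finger_force: 0.3
tag1 left 31.3 back 6.6 z 71.6 toolx yaw 49.42 (rack y 49.36) tilt [0.001 0.002] F [ 0.64 -0.5  -0.02] t 10.7 open 0.00
```

```bash
python3 -m creep '[{"x":-0.8,"y":-4.2,"z":0,"rx":0,"ry":0,"rz":0,"grip":0},{"x":-0.8,"y":-4.2,"z":0,"rx":0,"ry":0,"rz":0,"grip":0},{"x":-0.8,"y":-4.2,"z":0,"rx":0,"ry":0,"rz":0,"grip":0},{"x":-0.8,"y":-4.2,"z":0,"rx":0,"ry":0,"rz":0,"grip":0},{"x":-5,"y":-4.3,"z":0,"rx":0,"ry":0,"rz":0,"grip":0},{"x":-5,"y":-4.3,"z":0,"rx":0,"ry":0,"rz":0,"grip":0},{"x":-5,"y":-4.3,"z":0,"rx":0,"ry":0,"rz":0,"grip":0},{"x":-3.5,"y":-2.1,"z":0,"rx":0,"ry":0,"rz":0,"grip":0},{"x":-3.5,"y":-2.1,"z":0,"rx":0,"ry":0,"rz":0,"grip":0},{"x":-3.5,"y":-2.1,"z":0,"rx":0,"ry":0,"rz":0,"grip":0}]'
python3 -m creep '[{"x":-4,"y":0,"z":0,"rx":0,"ry":0,"rz":0,"grip":0},{"x":-4,"y":0,"z":0,"rx":0,"ry":0,"rz":0,"grip":0},{"x":-4,"y":0,"z":0,"rx":0,"ry":0,"rz":0,"grip":0},{"x":-4,"y":0,"z":0,"rx":0,"ry":0,"rz":0,"grip":0},{"x":-2.7,"y":1.8,"z":0,"rx":0,"ry":0,"rz":0,"grip":0},{"x":-2.7,"y":1.8,"z":0,"rx":0,"ry":0,"rz":0,"grip":0},{"x":-2.7,"y":1.8,"z":0,"rx":0,"ry":0,"rz":0,"grip":0},{"x":-2.7,"y":1.8,"z":0,"rx":0,"ry":0,"rz":0,"grip":0},{"x":0,"y":0,"z":0,"rx":0,"ry":0,"rz":0,"grip":0},{"x":0,"y":0,"z":0,"rx":0,"ry":0,"rz":0,"grip":0}]'
python3 - <<'E'
import nav
nav.rel(1)
from plant import optics
from h import *
a=optics.read_camera("side")["color"][130:220,230:350]
cv2.imwrite("pics/d6.png",cv2.resize(a,(800,600),interpolation=cv2.INTER_CUBIC))
E
```

```text
time: 11.48
eef_pos: [0.5948, -0.067, 0.0704]
tcp_rot: [0.909, 0.418, 0.0, -0.0]
contact_force: [1.2, 0.2, 0.4]
opening: -0.002
finger_force: 0.3
time: 12.32
eef_pos: [0.5834, -0.0922, 0.0703]
tcp_rot: [0.909, 0.418, -0.0, 0.0]
contact_force: [0.1, -1.0, 0.6]
opening: 0.002
finger_force: 0.0
tag1 left -25.2 back -22.2 z 70.3 toolx yaw 49.38 (rack y 49.36) tilt [-0.  0.] F [ 0.1  -0.98  0.56] t 12.3 open 0.00
```

View pics/d6.png

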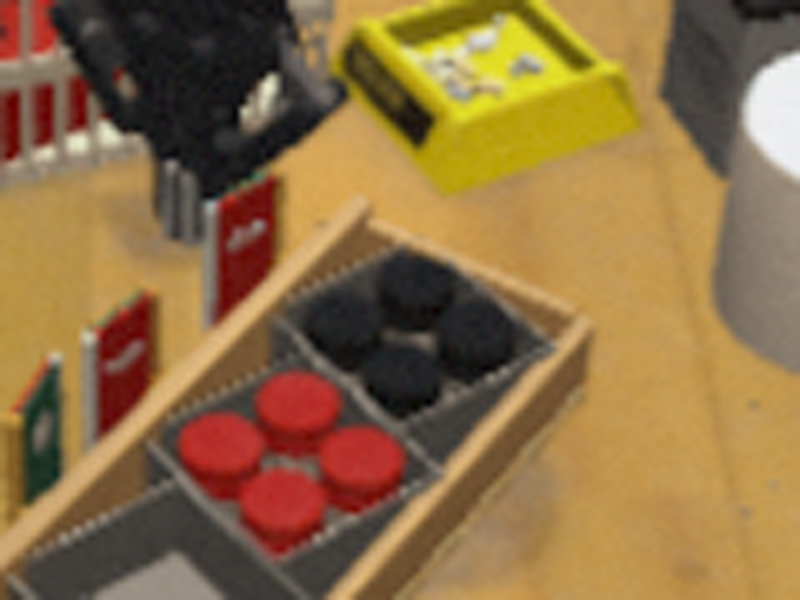

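Leaf 1 now lies on the right of its pin with its red back at (245,240), and the finger is in front of it. I'll press on to the stop.

```bash
python3 -m creep '[{"x":0,"y":1,"z":0,"rx":0,"ry":0,"rz":0,"grip":0},{"x":0,"y":1,"z":0,"rx":0,"ry":0,"rz":0,"grip":0},{"x":0,"y":1,"z":0,"rx":0,"ry":0,"rz":0,"grip":0},{"x":0,"y":1,"z":0,"rx":0,"ry":0,"rz":0,"grip":0},{"x":0,"y":1,"z":0,"rx":0,"ry":0,"rz":0,"grip":0},{"x":0,"y":0.5,"z":0,"rx":0,"ry":0,"rz":0,"grip":0},{"x":0,"y":0.5,"z":0,"rx":0,"ry":0,"rz":0,"grip":0},{"x":0,"y":0.5,"z":0,"rx":0,"ry":0,"rz":0,"grip":0},{"x":0,"y":0,"z":0,"rx":0,"ry":0,"rz":0,"grip":0},{"x":0,"y":0,"z":0,"rx":0,"ry":0,"rz":0,"grip":0}]'
python3 -c "import nav;nav.rel(1)"
```

```text
time: 13.2
eef_pos: [0.5884, -0.0961, 0.0703]
tcp_rot: [0.909, 0.418, 0.0, 0.0]
contact_force: [-0.6, -1.1, 0.3]
opening: 0.001
finger_force: 0.1
tag1 left -24.9 back -15.9 z 70.3 toolx yaw 49.40 (rack y 49.36) tilt [0. 0.] F [-0.6  -1.14  0.34] t 13.2 open 0.00
```

```bash
python3 -m creep '[{"x":0,"y":0.5,"z":0,"rx":0,"ry":0,"rz":0,"grip":0},{"x":0,"y":0.5,"z":0,"rx":0,"ry":0,"rz":0,"grip":0},{"x":0,"y":0.5,"z":0,"rx":0,"ry":0,"rz":0,"grip":0},{"x":0,"y":0,"z":0,"rx":0,"ry":0,"rz":0,"grip":0},{"x":0,"y":0,"z":0,"rx":0,"ry":0,"rz":0,"grip":0},{"x":0,"y":0,"z":0,"rx":0,"ry":0,"rz":0,"grip":0},{"x":0,"y":0,"z":0,"rx":0,"ry":0,"rz":0,"grip":0},{"x":0,"y":0,"z":0,"rx":0,"ry":0,"rz":0,"grip":0},{"x":0,"y":0,"z":0,"rx":0,"ry":0,"rz":0,"grip":0},{"x":0,"y":0,"z":0,"rx":0,"ry":0,"rz":0,"grip":0}]'
python3 -c "import nav;nav.rel(1)"
```

```text
time: 14.03
eef_pos: [0.5895, -0.0971, 0.0704]
tcp_rot: [0.909, 0.418, 0.0, 0.0]
contact_force: [0.3, -0.4, -0.8]
opening: 0.0
finger_force: 0.0
tag1 left -24.9 back -14.4 z 70.4 toolx yaw 49.40 (rack y 49.36) tilt [0. 0.] F [ 0.31 -0.38 -0.77] t 14.0 open 0.00
```

```bash
python3 -m creep '[{"x":0,"y":0.5,"z":0,"rx":0,"ry":0,"rz":0,"grip":0},{"x":0,"y":0.5,"z":0,"rx":0,"ry":0,"rz":0,"grip":0},{"x":0,"y":0.5,"z":0,"rx":0,"ry":0,"rz":0,"grip":0},{"x":0,"y":0,"z":0,"rx":0,"ry":0,"rz":0,"grip":0},{"x":0,"y":0,"z":0,"rx":0,"ry":0,"rz":0,"grip":0},{"x":0,"y":0,"z":0,"rx":0,"ry":0,"rz":0,"grip":0},{"x":0,"y":0,"z":0,"rx":0,"ry":0,"rz":0,"grip":0},{"x":0,"y":0,"z":0,"rx":0,"ry":0,"rz":0,"grip":0},{"x":0,"y":0,"z":0,"rx":0,"ry":0,"rz":0,"grip":0},{"x":0,"y":0,"z":0,"rx":0,"ry":0,"rz":0,"grip":0}]'
python3 -c "import nav;nav.rel(1)"
```

```text
time: 14.87
eef_pos: [0.59, -0.0975, 0.0703]
tcp_rot: [0.908, 0.418, -0.001, -0.001]
contact_force: [-4.5, 3.1, 3.1]
opening: -0.004
finger_force: 2.7
tag1 left -24.9 back -13.8 z 70.3 toolx yaw 49.41 (rack y 49.36) tilt [-0.    -0.002] F [-4.49  3.13  3.11] t 14.9 open -0.00
```

The stop is felt at about 6 N. I'll back off, lift, move away to the front and check.

```bash
python3 -m creep '[{"x":0,"y":-4,"z":0,"rx":0,"ry":0,"rz":0,"grip":0},{"x":0,"y":-6,"z":0,"rx":0,"ry":0,"rz":0,"grip":0},{"x":0,"y":0,"z":-25,"rx":0,"ry":0,"rz":0,"grip":0},{"x":0,"y":0,"z":-25,"rx":0,"ry":0,"rz":0,"grip":0},{"x":0,"y":0,"z":-25,"rx":0,"ry":0,"rz":0,"grip":0},{"x":0,"y":0,"z":-25,"rx":0,"ry":0,"rz":0,"grip":0},{"x":0,"y":0,"z":-25,"rx":0,"ry":0,"rz":0,"grip":0},{"x":-20,"y":0,"z":-20,"rx":0,"ry":0,"rz":0,"grip":0},{"x":-30,"y":0,"z":0,"rx":0,"ry":0,"rz":0,"grip":0},{"x":-35,"y":0,"z":0,"rx":0,"ry":0,"rz":0,"grip":0}]'
python3 -m creep '[{"x":-35,"y":0,"z":0,"rx":0,"ry":0,"rz":0,"grip":0},{"x":-35,"y":0,"z":0,"rx":0,"ry":0,"rz":0,"grip":0},{"x":-35,"y":0,"z":0,"rx":0,"ry":0,"rz":0,"grip":0},{"x":-35,"y":0,"z":0,"rx":0,"ry":0,"rz":0,"grip":0},{"x":-35,"y":0,"z":0,"rx":0,"ry":0,"rz":0,"grip":0},{"x":-35,"y":0,"z":0,"rx":0,"ry":0,"rz":0,"grip":0},{"x":-35,"y":0,"z":0,"rx":0,"ry":0,"rz":0,"grip":0},{"x":-35,"y":0,"z":0,"rx":0,"ry":0,"rz":0,"grip":0},{"x":-35,"y":0,"z":0,"rx":0,"ry":0,"rz":0,"grip":0},{"x":-35,"y":0,"z":0,"rx":0,"ry":0,"rz":0,"grip":0}]'
python3 - <<'E'
import nav
nav.rel(4)
from plant import optics
from h import *
a=optics.read_camera("side")["color"][140:260,170:320];b=optics.read_camera("top")["color"][110:260,190:340]
b=cv2.resize(b,(400,400),interpolation=cv2.INTER_CUBIC);a=cv2.resize(a,(400,320),interpolation=cv2.INTER_CUBIC)
cv2.imwrite("pics/d7.png",cv2.hconcat([cv2.copyMakeBorder(a,0,80,0,0,0),b]))
E
```

```text
time: 15.7
eef_pos: [0.5288, -0.1566, 0.2178]
tcp_rot: [0.908, 0.419, 0.002, 0.003]
contact_force: [-0.5, -0.4, 0.9]
opening: -0.0
finger_force: 0.0
time: 16.53
eef_pos: [0.2985, -0.4232, 0.2154]
tcp_rot: [0.909, 0.418, -0.0, 0.001]
contact_force: [1.1, 0.4, -0.4]
opening: -0.0
finger_force: 0.0
tag4 left -203.9 back -22.8 z 215.4 toolx yaw 49.39 (rack y 49.36) tilt [-0.001  0.002] F [ 1.14  0.41 -0.43] t 16.5 open -0.00
```

View pics/d7.png

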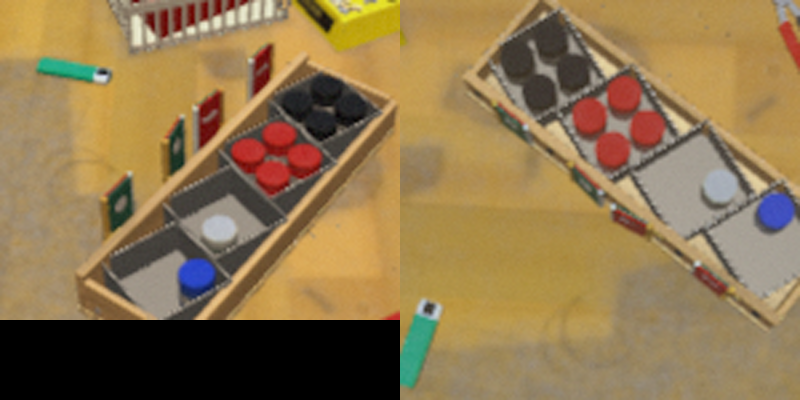

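From the top the tags read green (513,120), green (588,185), red (630,220) and red (712,280). All lie along the rail, and the pots and lighter haven't moved.

```bash
python3 -c "
from plant import sign_off
print(sign_off())"
```

```text
the job is handed in; nothing more can be done
None
```

I flipped tag 1 to green and tag 4 to red, so the tags now read green, green, red, red along the rail; the pots and lighter look unmoved in the last pictures, and I handed the job in after about 17 s of robot time.

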